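# Tap a tilted bottle to free the steel balls stuck in its neck

### The job

The clear bottle in the plywood rack hangs mouth down at a slant, and two steel balls are stuck behind the lip inside its neck. Reaching in under the rack's roof, tap the upper side of the bottle's neck, quickly but lightly, as often as needed until both balls have dropped into the steel tray below, and leave the bottle hanging free again. Do not shift the tin or the wooden block that stand by the rack.

Things in the scene. Friction and masses are not known exactly. Their poses are not given: they have to be found in the camera images.
- rack: Plywood rack fixed to the bench. Origin on the bench straight below the bottle's hinge; its -x is the open front (it faces roughly to the robot's right), y its width, z up. Base board x -270 to 50, y -80 to 80, 12 mm thick; upright back board at x 31 to 45; flat roof over x -150 to 45, y -80 to 80, underside 322 mm above the bench. Front and sides are open. A roll of tape is fixed on the roof, up to 360 mm.
- roof_edge (a point): Middle of the lower front edge of the roof; axes as the rack's. It overhangs the whole bottle, 175 mm above and 35 mm in front of the tap spot: a vertical gripper would hit it, so reach in from the front, fingers slanting down and in under it (towards rack +x), 30 to 45 degrees from vertical.
- bottle (a joint): Sprung hinge of the bottle, axis across the rack (rack y), 175 mm above the bench. 0 (within 0.01) = at rest, held up against its stop, bottle axis 22 degrees below level, mouth at the front; grows as the neck is pushed down, hard stop at 0.20 rad. Pushing down at the tap spot takes about 2 N at first, 6 N at 0.20 rad; let go, it springs back to 0.
- tap_spot (a point): Point on the upper surface of the bottle's neck, 40 mm along the neck from the mouth; moves with the bottle. Neck: straight tube, 34 mm outside, 28 mm inside, 60 mm long. Site x: along the bottle's axis, away from the mouth (towards rack +x, and up); y across the rack; z square out of the neck's upper side (up, leaning 22 degrees to rack -x). Tap along -z of this point; 23 mm past rest meets the hard stop.
- mouth (a point): Centre of the bottle's open mouth, at the front lower end of the neck; moves with the bottle, axes as the tap spot's. A lip 3.4 mm high across the lowest part of the bore just inside it holds the balls. A quick tap on the neck (0.1 to 0.3 m/s, 10 to 14 mm past its resting surface, then straight back) jolts them over it; one to four taps, rarely more, free both.
- catch_tray_in (a point): Centre of the inner floor of the steel catch tray, 15 mm above the bench, fixed on the rack's base below and in front of the mouth; axes as the rack's. Inside 149 mm (x) by 134 mm (y), outside 155 by 140; rim 37 mm above this point.
- ball_a: Steel ball, 20 mm diameter, about 33 g, origin at its centre; its axes mean nothing. Starts stuck in the neck against the lip, its centre about 11 mm behind the mouth and over 90 mm above the tray's floor.
- ball_b: Second steel ball, the same size, origin at its centre; starts in the neck right behind the first. A ball in the tray has its centre 10 mm above the tray's floor.
- tin: Loose round tin, 75 mm diameter, 58 mm high, origin under its centre, standing in front of the rack, beyond the tray. Bystander.
- timber: Loose wooden block, 91 x 35 mm, 36 mm high, origin under its centre, lying beside the rack on its +y side (towards the robot). Bystander.

How it is judged:
On the way:
1. the bottle's neck has been knocked down at least 0.02 rad with the fingers while the balls were still in the neck (value of joint bottle above 0.02 rad and contact force between the fingers and bottle above 0.2 N and distance between ball_b and mouth below 0.06 m and height (world z) of ball_b above 0.08 m).
At the end, for the whole second after the job is handed in: Both balls lie inside the catch tray (centres within its outline and less than 30 mm above its floor), slower than 0.05 m/s, and the bottle is back at rest within 0.03 rad (x of ball_a in the frame of catch_tray_in between -0.0775 and 0.0775 m and y of ball_a in the frame of catch_tray_in between -0.07 and 0.07 m and z of ball_a in the frame of catch_tray_in between 0 and 0.03 m and linear speed of each of ball_a, ball_b below 0.05 m/s and x of ball_b in the frame of catch_tray_in between -0.0775 and 0.0775 m and y of ball_b in the frame of catch_tray_in between -0.07 and 0.07 m and z of ball_b in the frame of catch_tray_in between 0 and 0.03 m and value of joint bottle between -0.03 and 0.03 rad); the robot touches nothing.
It fails at once if the tin was shifted more than 20 mm (distance of tin from where it was at the start of the episode above 0.02 m).
It fails at once if the wooden block was shifted more than 20 mm (distance of timber from where it was at the start of the episode above 0.02 m).
It fails at once if the bottle was struck or squeezed with more than 40 N (contact force between any of the fingers, the arm and bottle above 40 N).
It also fails if it takes over 32 s, if anything falls off the work surface, if the arm or the gripper's body presses on something with over 40 N, if the wrist force passes 120 N, or if a joint passes its speed limit or range.

### The arm

A 6-joint arm with a two-finger parallel gripper is mounted at the origin on the work surface; the furniture and walls round the work are solid. World frame = base frame: x ahead of the robot, y to its left, z up, the work surface at z = 0. Lengths are in m, angles in rad, forces in N, time in s.
With the tool pointing down it reaches from about 0.3 to 0.775 m from the base axis. Payload 14.6 kg.
Tool frame: the origin (TCP) lies at the very end of the fingers, on their centre line; the grasp point (between the pads) lies 19 mm behind it; z points along the fingers, y is the direction in which the jaws open and shut (so a half turn about z gives the same grasp; the last joint's range is limited). The gripper opens to 94 mm and grips with 3 to 60 N. Pads are 16 mm wide; open, the fingers measure 119 mm over their backs; the gripper's body (75 mm by 177 mm) begins 78 mm behind the grasp point.
Start: joints at [1.141, 0.3, 1.521, -0, 1.321, -0.067], TCP at [0.195, 0.514, 0.185] pointing down, gripper open.
Joint ranges: [-3.03, 3.03], [-0.79, 2.21], [0.23, 2.52], [-1.04, 4.18], [0, 3.07], [-2.55, 2.55]. Speed limits (rad/s): [2.22, 2.22, 2.57, 3.14, 3.14, 3.14].

### API

Orientations are given as [roll, pitch, yaw] about the fixed x, y, z axes, in that order (R = Rz(yaw) Ry(pitch) Rx(roll)).
In Python, from station import ctrl, eyes gives the robot as it stands.
- The arm moves only by the tool jog_arm, never from a script. Its argument "moves" is a list of rows, each a list of 3 entries, a list of its own where there are three numbers: the shift along the world's x, y, z in mm, then the turn, a rotation vector about the world's x, y, z in units of 5 degrees (1.0 is 5 degrees), then the finger opening in mm, from 0 to 94. In form: [[[tx, ty, tz], [wx, wy, wz], jaw], ...]. A call has 1 to 5 rows; each row is the pose to reach, as a shift and turn from the pose commanded when the call began; what a row does not reach only later rows make up. A row lasts 1/12 s, in which the tool goes at most 41.7 mm and 7.16 degrees, less where a joint would pass 70% of its speed; a pose out of reach is approached as far as the arm can. A call with a gripper value outside its range is refused whole. The fingers move at their own pace and stop on an object; "squeeze" is the grip in N (left out, the last holds). Time passes only in rows, so rows that repeat a pose let the fingers close. It gives the time, the measured TCP pose, the force and the opening at its end, in the units of the state.
- ctrl.get_obs(): the state, without advancing time (a new reading comes with each control period).
- eyes.camera(name): name is "scene" or "top" or "wrist"; returns a dict with "frame" (400x640x3 uint8, red, green, blue), "vertical_fov" (degrees; the focal length in pixels is half the picture's height over the tangent of half this angle, whatever the lens; pixels are square), "cx", "cy" (the principal point, pixels), "eye" and "attitude" of the camera in the world; the wrist camera has in their place "hand_eye" (4x4, takes a point from camera to tool coordinates, whose origin is the TCP and whose axes are the flange's). Camera axes: x right, y down, z forward; pixel columns grow to the right and rows downward; lengths in m; the calibration is good to about 2 mm. A picture is of the moment at which its call begins: read the wrist's pose just before it. There is no depth.
- ctrl.hand_in(): hands the job in, once; it reports no verdict.
The state is a dict: "time_s": time; "qpos": joint angles; "joint_vel": joint speeds; "tau": joint torques, N m; "ee_pos": TCP position; "eef_rot": TCP orientation; "force": force on the tool from outside, world axes, zero at the start; "moment": the same for the moment, N m; "grip_width": finger opening in m.
Only numpy, scipy, OpenCV 4.12 (cv2) and the standard library are available. Lean on these libraries where they do the work, as an engineer would, in place of code of your own. Each camera call takes 0.05 s, during which the arm holds its last target.

## Working session

There is one attempt and no reset: what is moved stays moved. The work goes in short steps, Python scripts to look and compute and a tool call to move; the robot and the scene stay as the last step left them, time stands still between calls to the robot, and variables do not carry over. Pictures are saved under pics/ and viewed, and the job is handed in when it is done.

Besides the shell and the picture viewer there is one more tool, called after "Request:" by a JSON object that holds its "api" and its "payload". jog_arm: Moves the arm, as the interface text tells. Its arguments: {"type":"object","properties":{"moves":{"type":"array","items":{"type":"array"}},"squeeze":{"type":"number"}},"required":["moves"]}

```bash
ls; mkdir -p pics
python3 - <<'E'
from station import ctrl, eyes
import cv2
o=ctrl.get_obs(); print(o)
for n in ["scene","top","wrist"]:
    c=eyes.camera(n); cv2.imwrite(f"pics/{n}0.png",c["frame"][:,:,::-1])
    print(n,{k:v for k,v in c.items() if k!="frame"})
E
```

```text
pics
{'time_s': 0.0, 'qpos': array([ 1.14140734e+00,  3.00496878e-01,  1.52158990e+00, -3.62292173e-05,
        1.32071272e+00, -6.66034160e-02]), 'joint_vel': array([ 0.00043501, -0.00011319, -0.00059295, -0.00118755, -0.00041805,
        0.00034794]), 'tau': array([ 8.68230163e-04, -5.31795430e+01, -3.52741170e+01,  7.08779809e-02,
        2.43610900e-02, -6.57323335e-05]), 'ee_pos': array([0.19507446, 0.51392639, 0.18436848]), 'eef_rot': array([-3.14038616e+00, -4.53063902e-05,  2.77881604e+00]), 'force': array([ 1.17915307, -0.17329854,  0.24205573]), 'moment': array([-3.86469447e-02, -6.39939157e-05,  5.07308903e-02]), 'grip_width': 0.09359895183883782}
scene {'vertical_fov': 57.3420963498043, 'cx': 319.4501485130811, 'cy': 197.6870482537307, 'eye': array([-0.14626989, -0.47293503,  0.76931365]), 'attitude': array([-2.20171731,  0.0209204 , -0.93627301])}
top {'vertical_fov': 55.798273484359406, 'cx': 318.96912827616995, 'cy': 196.38229243770576, 'eye': array([ 0.02605231, -0.1627953 ,  0.92262134]), 'attitude': array([-2.57479131,  0.0100046 , -1.27108887])}
wrist {'vertical_fov': 68.58077194502191, 'cx': 318.43163239772497, 'cy': 199.32998393601585, 'hand_eye': array([[-8.54603720e-05, -9.70989823e-01, -2.39120797e-01,
         6.81649687e-02],
       [ 9.99999996e-01, -7.56633286e-05, -5.01505921e-05,
        -6.13165480e-04],
       [ 3.06030392e-05, -2.39120800e-01,  9.70989826e-01,
        -1.98790589e-01],
       [ 0.00000000e+00,  0.00000000e+00,  0.00000000e+00,
         1.00000000e+00]])}
```

View pics/scene0.png

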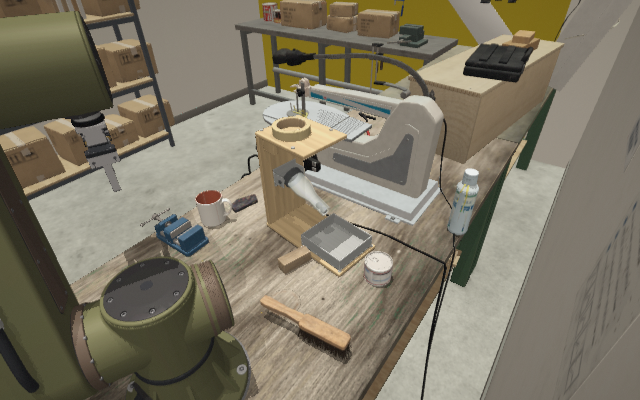

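View pics/top0.png

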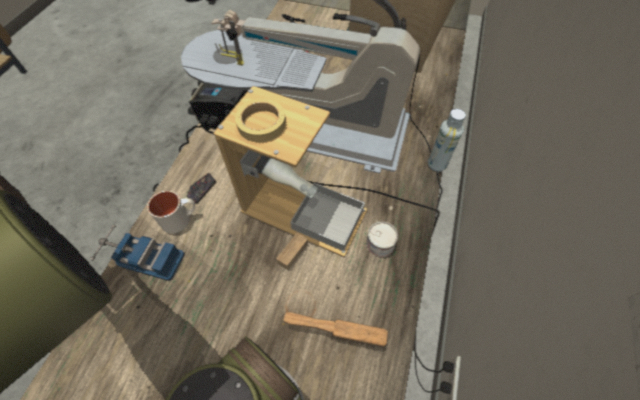

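View pics/wrist0.png

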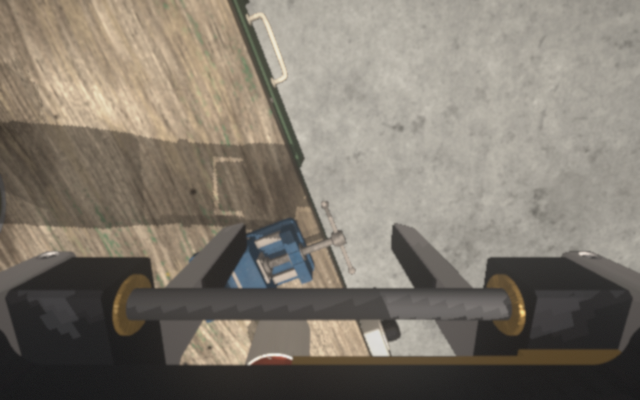

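The scene picture shows the rack at about (300,190) with roof, tape and slanted bottle, the tray at (337,243), the tin at (378,268) and the timber at (295,260). I'll enlarge it for the corner pixels.

Run:
```python
import cv2
a=cv2.imread("pics/scene0.png")[100:300,230:430]; cv2.imwrite("pics/sc.png",cv2.resize(a,(600,600),interpolation=cv2.INTER_CUBIC))
a=cv2.imread("pics/top0.png")[80:280,200:400]; cv2.imwrite("pics/tc.png",cv2.resize(a,(600,600),interpolation=cv2.INTER_CUBIC))
```

```text
(no output)
```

View pics/sc.png

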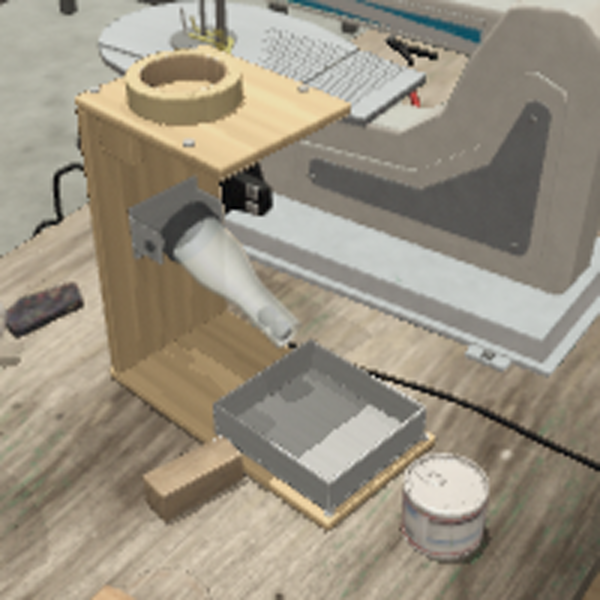

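View pics/tc.png

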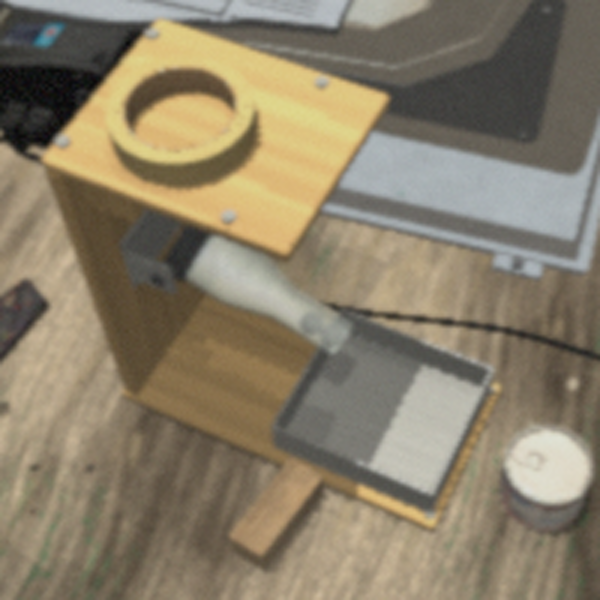

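```bash
cat > h.py <<'E'
import numpy as np, cv2
from scipy.spatial.transform import Rotation as R
C={'scene':dict(f=200/np.tan(np.radians(57.3420963498043/2)),c=(319.45,197.687),e=np.array([-0.14626989,-0.47293503,0.76931365]),R=R.from_euler('xyz',[-2.20171731,0.0209204,-0.93627301]).as_matrix()),
'top':dict(f=200/np.tan(np.radians(55.798273484359406/2)),c=(318.969,196.382),e=np.array([0.02605231,-0.1627953,0.92262134]),R=R.from_euler('xyz',[-2.57479131,0.0100046,-1.27108887]).as_matrix())}
OFF={'scene':(230,100),'top':(200,80)}
def ray(n,p):
    c=C[n];d=c['R']@np.array([(p[0]-c['c'][0])/c['f'],(p[1]-c['c'][1])/c['f'],1]);return c['e'],d/np.linalg.norm(d)
def crop(n,p): return (p[0]/3+OFF[n][0]-.33,p[1]/3+OFF[n][1]-.33)
def plane(n,p,z):
    e,d=ray(n,p);return e+d*(z-e[2])/d[2]
def proj(n,X):
    c=C[n];q=c['R'].T@(np.asarray(X)-c['e']);return q[:2]/q[2]*c['f']+c['c']
def tocrop(n,X): return (proj(n,X)-OFF[n]+.33)*3
E
python3 - <<'E'
from h import *
obs=[('scene',(330,524),.012,(-.27,.08)),('scene',(435,437),.012,(-.27,-.08)),('scene',(113,373),.012,(.05,.08)),
('top',(433,525),.012,(-.27,.08)),('top',(500,385),.012,(-.27,-.08)),('top',(125,393),.012,(.05,.08)),
('scene',(350,102),.334,(-.15,-.08)),('scene',(219,165),.334,(-.15,.08)),('scene',(78,98),.334,(.045,.08)),
('top',(389,97),.334,(-.15,-.08)),('top',(289,248),.334,(-.15,.08)),('top',(45,157),.334,(.045,.08)),('top',(158,20),.334,(.045,-.08))]
W=[];L=[]
for n,p,z,l in obs:
    X=plane(n,crop(n,p),z); W.append(X[:2]);L.append(l); print(n,l,z,X.round(4))
W=np.array(W);L=np.array(L)
def fit(W,L):
    a=W-W.mean(0);b=L-L.mean(0);th=np.arctan2((b[:,0]*a[:,1]-b[:,1]*a[:,0]).sum(),(b*a).sum())
    M=np.array([[np.cos(th),-np.sin(th)],[np.sin(th),np.cos(th)]]);t=W.mean(0)-M@L.mean(0);return th,M,t
th,M,t=fit(W,L);print(th,t,"\n",((W-t)@M-L).round(4))
for i in (range(6),range(6,13)):print(fit(W[list(i)],L[list(i)])[::2])
for n,ps in dict(scene=[(215,408),(313,343),(425,405),(330,477)],top=[(275,437),(355,318),(493,372),(433,497)]).items():
    print(n,np.array([(plane(n,crop(n,p),.052)[:2]-t)@M for p in ps]).round(4))
# tin lids
for n,p in (('scene',(446,480)),('top',(547,467))): print('tin',(plane(n,crop(n,p),.058)[:2]).round(4),((plane(n,crop(n,p),.058)[:2]-t)@M).round(4))
for n,ps in dict(scene=[(145,480),(165,495),(245,460)],top=[(230,537),(262,555),(322,485)]).items():
    for p in ps: print('timber',plane(n,crop(n,p),.036)[:2].round(4),((plane(n,crop(n,p),.036)[:2]-t)@M).round(4))
E
```

```text
scene (-0.27, 0.08) 0.012 [ 0.4257 -0.1006  0.012 ]
scene (-0.27, -0.08) 0.012 [ 0.5798 -0.1223  0.012 ]
scene (0.05, 0.08) 0.012 [0.4687 0.2072 0.012 ]
top (-0.27, 0.08) 0.012 [ 0.4243 -0.0983  0.012 ]
top (-0.27, -0.08) 0.012 [ 0.5786 -0.1213  0.012 ]
top (0.05, 0.08) 0.012 [0.4691 0.2109 0.012 ]
scene (-0.15, -0.08) 0.334 [ 0.6    -0.0006  0.334 ]
scene (-0.15, 0.08) 0.334 [0.4468 0.0252 0.334 ]
scene (0.045, 0.08) 0.334 [0.4708 0.2059 0.334 ]
top (-0.15, -0.08) 0.334 [ 0.5944 -0.0044  0.334 ]
top (-0.15, 0.08) 0.334 [0.4449 0.0199 0.334 ]
top (0.045, 0.08) 0.334 [0.4712 0.2079 0.334 ]
top (0.045, -0.08) 0.334 [0.6218 0.186  0.334 ]
1.4279713081037473 [0.5414867  0.15475248] 
 [[ 0.0007 -0.0018]
 [ 0.0013  0.0027]
 [-0.0084 -0.0005]
 [ 0.0028 -0.    ]
 [ 0.0021  0.0039]
 [-0.0047 -0.0003]
 [ 0.0045 -0.0001]
 [ 0.0083 -0.0048]
 [-0.0044 -0.0027]
 [ 0.      0.005 ]
 [ 0.0028 -0.0035]
 [-0.0024 -0.0028]
 [-0.0026  0.005 ]]
(np.float64(1.4290817397227442), array([0.54050448, 0.15387175]))
(np.float64(1.4289925557329182), array([0.54211282, 0.15557573]))
scene [[-0.1126  0.0717]
 [-0.1137 -0.0674]
 [-0.2581 -0.0709]
 [-0.2557  0.0639]]
top [[-0.1155  0.0793]
 [-0.1249 -0.0628]
 [-0.2625 -0.0623]
 [-0.2624  0.0735]]
tin [ 0.4932 -0.1786] [-3.369e-01  3.000e-04]
tin [ 0.4835 -0.1801] [-0.3397  0.0097]
timber [0.3536 0.0565] [-0.124  0.172]
timber [0.35   0.0291] [-0.1516  0.1717]
timber [ 0.4274 -0.0033] [-0.1726  0.0905]
timber [0.3537 0.0602] [-0.1203  0.1724]
timber [0.3464 0.029 ] [-0.1522  0.1752]
timber [0.4219 0.0012] [-0.169   0.0965]
```

```bash
cat >> h.py <<'E'
TH=1.428;T0=np.array([.5412,.1548,0.])
RK=R.from_euler('z',TH).as_matrix()
def rk(p): return RK@np.array(p)+T0
def target(a,s):
    a=np.radians(a);z=np.array([np.sin(a),0,-np.cos(a)]);y=np.array([0,s,0.]);x=np.cross(y,z)
    return RK@np.stack([x,y,z],1)
E
python3 - <<'E'
from h import *
for nm,p in dict(tap=(-.115,0,.147),mouth=(-.1456,0,.116),hinge=(0,0,.175),edge=(-.15,0,.322)).items():
    print(nm,rk(p).round(4),tocrop('scene',rk(p)).round(),tocrop('top',rk(p)).round())
for a in (30,40,45):
  for s in (1,-1):
    Rt=target(a,s)
    w=rk((-.115,0,.147))-Rt[:,2]*.3
    j1=np.arctan2(w[1],w[0])
    for P in (1.6,1.9):
        A=R.from_euler('ZY',[j1,P]).as_matrix().T@Rt@R.from_euler('z',-np.pi/2).as_matrix()
        q5=np.arccos(A[2,2])
        q4=np.arctan2(A[1,2],A[0,2]);q6=np.arctan2(A[2,1],-A[2,0])
        print(a,s,P,w.round(3),'j1 %.2f q4 %.2f q5 %.2f q6 %.2f'%(j1,q4,q5,q6))
E
```

```text
tap [0.5248 0.041  0.147 ] [266. 298.] [310. 307.]
mouth [0.5205 0.0107 0.116 ] [290. 337.] [344. 340.]
hinge [0.5412 0.1548 0.175 ] [184. 230.] [186. 240.]
edge [0.5199 0.0063 0.322 ] [291. 148.] [344. 181.]
30 1 1.6 [ 0.503 -0.108  0.407] j1 -0.21 q4 0.52 q5 1.58 q6 3.07
30 1 1.9 [ 0.503 -0.108  0.407] j1 -0.21 q4 0.54 q5 1.32 q6 2.92
30 -1 1.6 [ 0.503 -0.108  0.407] j1 -0.21 q4 0.52 q5 1.58 q6 -0.07
30 -1 1.9 [ 0.503 -0.108  0.407] j1 -0.21 q4 0.54 q5 1.32 q6 -0.23
40 1 1.6 [ 0.497 -0.15   0.377] j1 -0.29 q4 0.69 q5 1.64 q6 3.01
40 1 1.9 [ 0.497 -0.15   0.377] j1 -0.29 q4 0.70 q5 1.41 q6 2.82
40 -1 1.6 [ 0.497 -0.15   0.377] j1 -0.29 q4 0.69 q5 1.64 q6 -0.13
40 -1 1.9 [ 0.497 -0.15   0.377] j1 -0.29 q4 0.70 q5 1.41 q6 -0.33
45 1 1.6 [ 0.495 -0.169  0.359] j1 -0.33 q4 0.77 q5 1.68 q6 2.99
45 1 1.9 [ 0.495 -0.169  0.359] j1 -0.33 q4 0.77 q5 1.47 q6 2.78
45 -1 1.6 [ 0.495 -0.169  0.359] j1 -0.33 q4 0.77 q5 1.68 q6 -0.15
45 -1 1.9 [ 0.495 -0.169  0.359] j1 -0.33 q4 0.77 q5 1.47 q6 -0.36
```

Request:
{"api": "jog_arm", "payload": {"moves": [[[5,-10,36],[0,0,-0.8],4],[[12,-20,72],[0,0,-1.6],4],[[20,-30,108],[0,0,-2.4],4],[[28,-42,144],[0,0,-3.2],4],[[36,-54,180],[0,0,-4],4]]}}

```text
time_s: 0.57
ee_pos: [0.2313, 0.4593, 0.3666]
eef_rot: [-3.141, 0.0, 2.426]
force: [-0.3, 0.2, -0.3]
grip_width: 0.0643
```

Run:
```python
from h import *
for p in ((375,168),(408,165),(385,140),(415,60)): print(p,[plane('top',p,z).round(3) for z in (.02,.2)])
from station import ctrl
o=ctrl.get_obs();print(o['time_s'],o['ee_pos'],o['eef_rot'],o['qpos'])
```

```text
(375, 168) [array([ 0.716, -0.114,  0.02 ]), array([ 0.578, -0.124,  0.2  ])]
(408, 165) [array([ 0.755, -0.206,  0.02 ]), array([ 0.61 , -0.197,  0.2  ])]
(385, 140) [array([ 0.831, -0.12 ,  0.02 ]), array([ 0.671, -0.129,  0.2  ])]
(415, 60) [array([ 1.24 , -0.146,  0.02 ]), array([ 0.998, -0.15 ,  0.2  ])]
0.5667 [0.23125387 0.45931945 0.3665571 ] [-3.14128423e+00  7.76052459e-05  2.42648930e+00] [ 1.03315662e+00  1.51451780e-01  1.29003165e+00 -2.21243084e-05
  1.70042651e+00  1.77460798e-01]
```

Request:
{"api": "jog_arm", "payload": {"moves": [[[21,-32,12],[0,0,-1],4],[[42,-64,24],[0,0,-2],4],[[63,-96,36],[0,0,-3],4],[[84,-128,48],[0,0,-4],4],[[105,-160,60],[0,0,-5],4]]}}

```text
time_s: 0.98
ee_pos: [0.3366, 0.2985, 0.4255]
eef_rot: [-3.142, 0.0, 1.99]
force: [0.3, 0.6, -0.2]
grip_width: 0.0306
```

Request:
{"api": "jog_arm", "payload": {"moves": [[[8,-40,5],[0,0,-1.2],4],[[16,-80,10],[0,0,-2.4],4],[[24,-120,15],[0,0,-3.6],4],[[30,-160,20],[0,0,-4.8],4],[[36,-200,24],[0,0,-6.4],4]]}}

```text
time_s: 1.4
ee_pos: [0.3719, 0.0983, 0.4493]
eef_rot: [3.141, -0.0, 1.445]
force: [0.6, 1.0, -0.6]
grip_width: 0.0045
```

Request:
{"api": "jog_arm", "payload": {"moves": [[[6,-41,0],[0,0,0],4],[[12,-82,0],[0,0,0],4],[[20,-122,0],[0,0,-0.2],4],[[30,-162,0],[0,0,-0.2],4],[[40,-202,0],[0,0,-0.2],4]]}}

```text
time_s: 1.82
ee_pos: [0.4119, -0.104, 0.4491]
eef_rot: [3.141, 0.0, 1.432]
force: [1.1, 0.2, -0.7]
grip_width: 0.0041
```

Request:
{"api": "jog_arm", "payload": {"moves": [[[10,-10,0],[1.3,-0.18,0],4],[[25,-20,0],[2.6,-0.37,0],4],[[40,-30,0],[3.9,-0.56,0],4],[[60,-35,0],[5.2,-0.74,0],4],[[80,-40,0],[6.5,-0.93,0],4]]}}

```text
time_s: 2.23
ee_pos: [0.4927, -0.143, 0.4495]
eef_rot: [3.138, -0.578, 1.432]
force: [0.4, 1.9, 0.5]
grip_width: 0.0041
```

Run:
```python
from h import *
from station import ctrl,eyes
o=ctrl.get_obs();print(o['time_s'],o['ee_pos'],o['eef_rot'],o['qpos'],o['grip_width'])
Rc=R.from_euler('xyz',o['eef_rot']).as_matrix()
for a in (43,45):print(np.degrees(R.from_matrix(target(a,-1)@Rc.T).as_rotvec())/5, (Rc[:,0]))
print(((np.array(o['ee_pos'])-T0)@RK).round(4))
for n in ('scene','top','wrist'):
    c=eyes.camera(n);cv2.imwrite(f'pics/{n}1.png',c['frame'][:,:,::-1])
```

```text
2.2333 [ 0.49271369 -0.14300919  0.449475  ] [ 3.13772686 -0.5781026   1.43237357] [-0.63477167  0.2656083   1.07389038  0.56770728  2.02859019 -0.29749956] 0.004125902433089411
[ 1.96082778 -0.2422727  -0.02264892] [0.11555933 0.82949015 0.54643584]
[ 2.35681455 -0.29879022 -0.02197275] [0.11555933 0.82949015 0.54643584]
[-0.3017  0.0056  0.4495]
```

View pics/scene1.png

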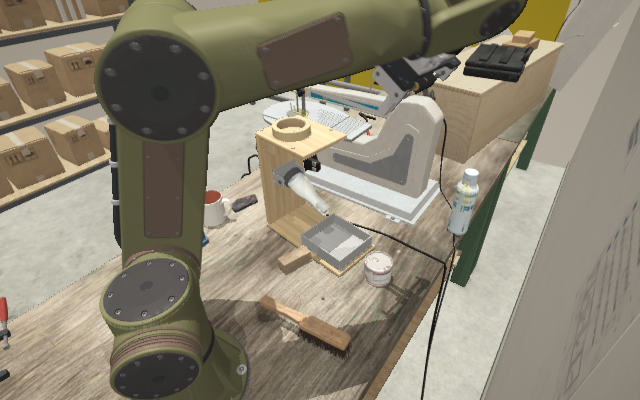

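View pics/wrist1.png

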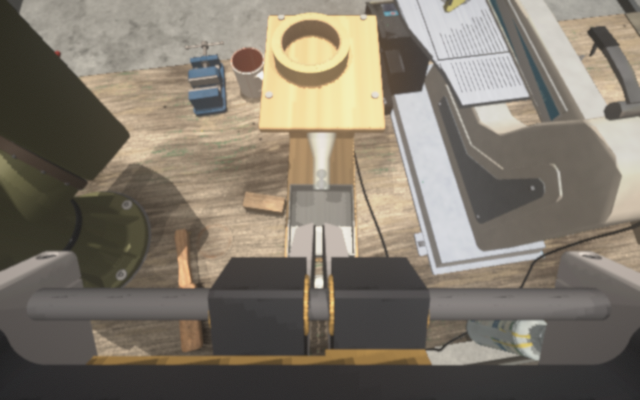

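The wrist view shows the roof's front edge from (259,128) to (384,130), the neck at (321,170) with the mouth near (321,188), and the fingers centred below it. I'll cross-check the rack pose with this view.

```bash
cat >> h.py <<'E'
HE=np.array([[-8.54603720e-05,-9.70989823e-01,-2.39120797e-01,6.81649687e-02],[9.99999996e-01,-7.56633286e-05,-5.01505921e-05,-6.13165480e-04],[3.06030392e-05,-2.39120800e-01,9.70989826e-01,-1.98790589e-01],[0,0,0,1]])
def wplane(p,z,pos,rot):
    f=200/np.tan(np.radians(68.58077194502191/2))
    Rc=R.from_euler('xyz',rot).as_matrix()
    d=Rc@HE[:3,:3]@np.array([(p[0]-318.43)/f,(p[1]-199.33)/f,1]);e=np.array(pos)+Rc@HE[:3,3]
    return e+d*(z-e[2])/d[2]
E
python3 - <<'E'
from h import *
pos=[0.49271369,-0.14300919,0.449475];rot=[3.13772686,-0.5781026,1.43237357]
for nm,p,z in [('roofL',(259.5,128),.334),('roofR',(384.5,130),.334),('roofbackL',(268,16),.334),('roofbackR',(376,15),.334),('neck',(321,170),.147),('mouthtip',(321,190),.116)]:
    X=wplane(p,z,pos,rot);print(nm,X.round(4),((X-T0)@RK).round(4))
im=cv2.imread('pics/wrist1.png')[110:260,240:400];cv2.imwrite('pics/w1c.png',cv2.resize(im,(640,600),interpolation=cv2.INTER_CUBIC))
E
```

```text
roofL [0.4407 0.0212 0.334 ] [-0.1466  0.0804  0.334 ]
roofR [ 0.5962 -0.0034  0.334 ] [-0.1488 -0.0769  0.334 ]
roofbackL [0.4674 0.2106 0.334 ] [0.0447 0.081  0.334 ]
roofbackR [0.6257 0.1908 0.334 ] [ 0.0477 -0.0785  0.334 ]
neck [0.5237 0.0389 0.147 ] [-0.1172  0.0008  0.147 ]
mouthtip [0.52   0.0106 0.116 ] [-0.1458  0.0005  0.116 ]
```

View pics/w1c.png

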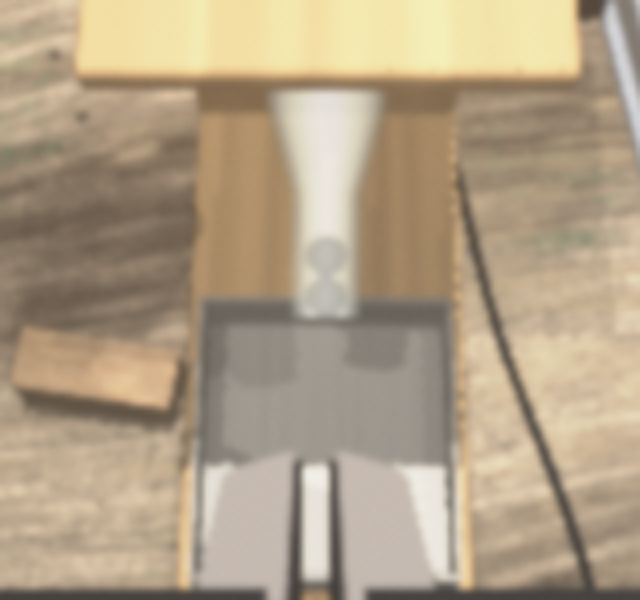

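Request:
{"api": "jog_arm", "payload": {"moves": [[[2,10,-37],[0.8,-0.1,0],4],[[5,22,-75],[1.6,-0.2,0],4],[[9,37,-115],[2.36,-0.3,0],4],[[13,57,-150],[2.36,-0.3,0],4],[[16,77,-185],[2.36,-0.3,0],4]]}}

```text
time_s: 2.8
ee_pos: [0.5074, -0.0638, 0.2623]
eef_rot: [-3.14, -0.779, 1.431]
force: [1.9, -0.1, -0.4]
grip_width: 0.0039
```

```bash
cat > st.py <<'E'
from h import *
from station import ctrl,eyes
o=ctrl.get_obs();Rc=R.from_euler('xyz',o['eef_rot']).as_matrix()
print(o['time_s'],'rack',((np.array(o['ee_pos'])-T0)@RK).round(4),'tilt',np.degrees(np.arccos(-Rc[2,2])),'F rack',(o['force']@RK).round(2),'q',o['qpos'].round(2),o['grip_width'])
d=np.array([-.1245,.0005,.1655])-(np.array(o['ee_pos'])-T0)@RK
print('to hover mm',(RK@d*1000).round(1),'site -z 10mm world',(RK@np.array([.3746,0,-.927])*10).round(2), 'orient err',np.degrees(R.from_matrix(target(45,-1)@Rc.T).as_rotvec())/5)
import sys
for n in sys.argv[2:]:
    c=eyes.camera(n);cv2.imwrite(f'pics/{n}{sys.argv[1]}.png',c['frame'][:,:,::-1])
E
python3 st.py 2 scene wrist
```

```text
2.8 rack [-0.2212  0.0024  0.2623] tilt 44.613995226850975 F rack [ 0.17 -1.87 -0.44] q [-0.57  0.3   1.53  0.69  1.67 -0.5 ] 0.003909785730064597
to hover mm [ 15.6  95.4 -96.8] site -z 10mm world [ 0.53  3.71 -9.27] orient err [ 0.07513246 -0.02005446 -0.04204515]
```

View pics/wrist2.png

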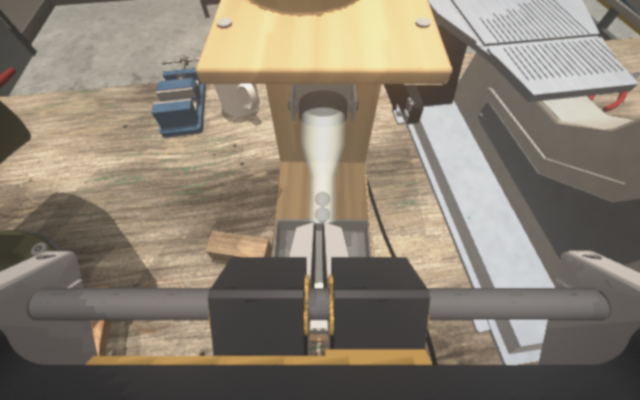

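View pics/scene2.png

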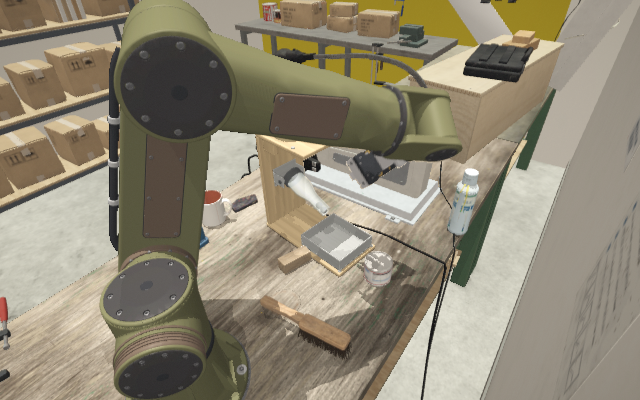

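The path is clear: the fingers lead at (320,225), the balls are at (322,200–213), and the roof edge at row 78 is well above. Moving in to hover 20 mm above the neck.

Request:
{"api": "jog_arm", "payload": {"moves": [[[4,24,-24],[0,0,0],4],[[8,48,-48],[0,0,0],4],[[12,72,-72],[0,0,0],4],[[15,95,-97],[0,0,0],4],[[15,95,-97],[0,0,0],4]]}}

```text
time_s: 3.32
ee_pos: [0.5221, 0.0333, 0.1653]
eef_rot: [-3.137, -0.78, 1.432]
force: [-0.2, -0.1, -0.0]
grip_width: 0.0041
```

```bash
python3 st.py 3 wrist scene;python3 - <<'E'
import cv2
a=cv2.imread("pics/scene3.png")[100:300,230:480]; cv2.imwrite("pics/sc3.png",cv2.resize(a,(750,600),interpolation=cv2.INTER_CUBIC))
E
```

```text
3.3167 rack [-0.123   0.0016  0.1653] tilt 44.70747483482637 F rack [-0.12  0.19 -0.01] q [-0.4   0.35  1.71  0.76  1.4  -0.52] 0.004140762345932529
to hover mm [ 0.9 -1.7  0.2] site -z 10mm world [ 0.53  3.71 -9.27] orient err [ 0.05295113 -0.04417273 -0.08529226]
```

View pics/wrist3.png

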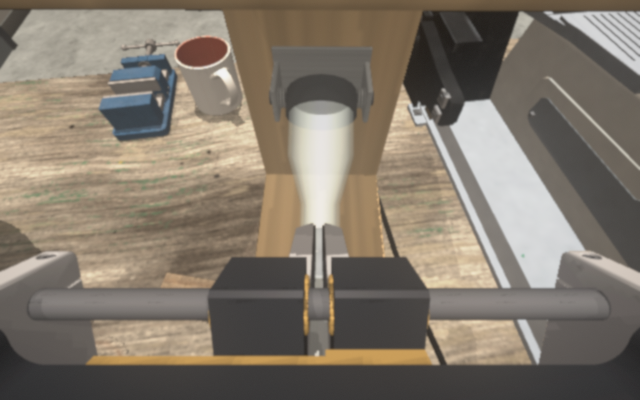

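View pics/sc3.png

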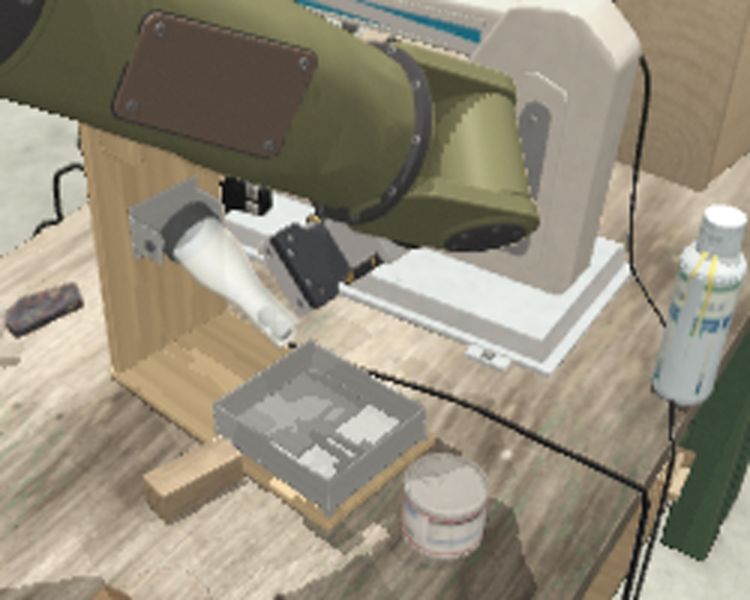

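Request:
{"api": "jog_arm", "payload": {"moves": [[[0.5,3.3,-8.3],[0,0,0],4],[[1.4,10.0,-25.0],[0,0,0],4],[[0.5,3.3,-8.3],[0,0,0],4],[[0,0,0],[0,0,0],4]]}}

```text
time_s: 3.75
ee_pos: [0.5237, 0.0291, 0.1685]
eef_rot: [3.14, -0.78, 1.432]
force: [0.9, -0.3, 0.9]
grip_width: 0.004
```

```bash
python3 st.py 4 wrist scene;python3 - <<'E'
import cv2
a=cv2.imread("pics/scene4.png")[200:275,280:380]; cv2.imwrite("pics/sc4.png",cv2.resize(a,(800,600),interpolation=cv2.INTER_CUBIC))
E
```

```text
3.75 rack [-0.1269 -0.0006  0.1685] tilt 44.69126730810344 F rack [-0.17 -0.97  0.91] q [-0.41  0.35  1.7   0.76  1.4  -0.52] 0.003985402985791036
to hover mm [-0.7  2.5 -3. ] site -z 10mm world [ 0.53  3.71 -9.27] orient err [ 0.06262381  0.00176499 -0.03504791]
```

View pics/sc4.png

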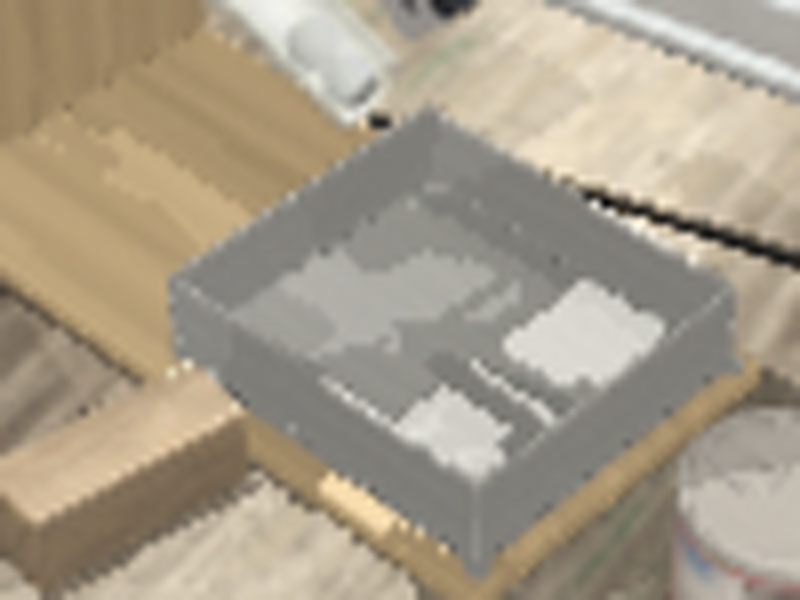

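Both balls are still in the neck (around (335,65) in this crop). The next tap goes deeper, split into two calls so I can read force and depth at the bottom.

Request:
{"api": "jog_arm", "payload": {"moves": [[[0.5,3.3,-8.3],[0,0,0],4],[[1.6,11.1,-27.8],[0,0,0],4]]}}

```text
time_s: 4.02
ee_pos: [0.526, 0.0404, 0.1403]
eef_rot: [3.136, -0.779, 1.434]
force: [0.7, -0.2, 0.0]
grip_width: 0.0039
```

Request:
{"api": "jog_arm", "payload": {"moves": [[[-1.1,-7.8,19.5],[0,0,0],4],[[-1.6,-11.1,27.8],[0,0,0],4],[[-1.6,-11.1,27.8],[0,0,0],4]]}}

```text
time_s: 4.27
ee_pos: [0.524, 0.0295, 0.1683]
eef_rot: [3.138, -0.78, 1.433]
force: [0.2, 0.3, 1.2]
grip_width: 0.0042
```

```bash
python3 st.py 5 wrist scene;python3 - <<'E'
import cv2
a=cv2.imread("pics/scene5.png")[200:275,280:380]; cv2.imwrite("pics/sc5.png",cv2.resize(a,(800,600),interpolation=cv2.INTER_CUBIC))
E
```

```text
4.2667 rack [-0.1265 -0.0008  0.1683] tilt 44.68251684972418 F rack [ 0.32 -0.14  1.25] q [-0.41  0.35  1.7   0.76  1.4  -0.52] 0.00422592350459415
to hover mm [-1.   2.1 -2.8] site -z 10mm world [ 0.53  3.71 -9.27] orient err [ 0.06670869  0.01784153 -0.03228176]
```

View pics/sc5.png

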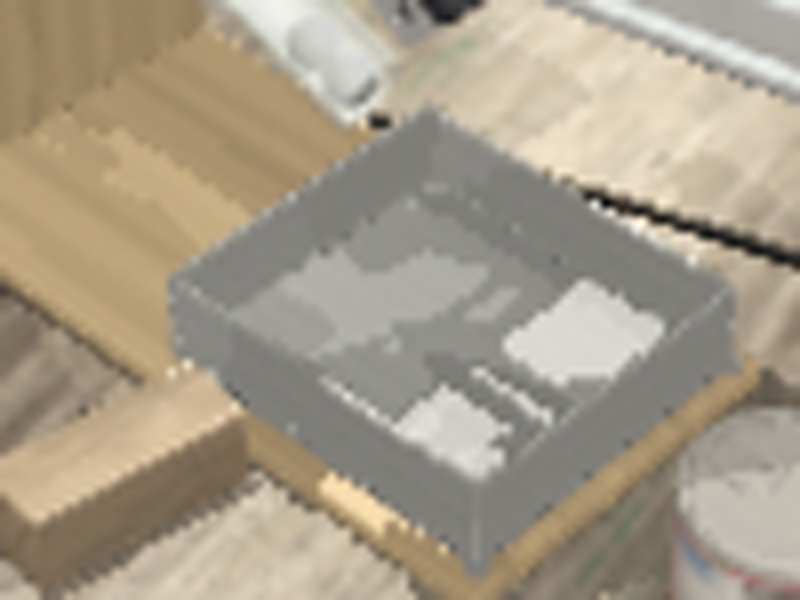

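Request:
{"api": "jog_arm", "payload": {"moves": [[[0.7,5.2,-13.0],[0,0,0],4],[[1.8,13.0,-32.5],[0,0,0],4]]}}

```text
time_s: 4.53
ee_pos: [0.5257, 0.0428, 0.1348]
eef_rot: [3.138, -0.78, 1.433]
force: [0.7, -0.3, -0.5]
grip_width: 0.004
```

Request:
{"api": "jog_arm", "payload": {"moves": [[[-1.1,-7.8,19.5],[0,0,0],4],[[-1.8,-13.0,32.5],[0,0,0],4],[[-1.8,-13.0,32.5],[0,0,0],4]]}}

```text
time_s: 4.78
ee_pos: [0.5239, 0.0296, 0.1683]
eef_rot: [3.139, -0.78, 1.433]
force: [-0.1, -0.5, 0.0]
grip_width: 0.004
```

```bash
python3 st.py 6 wrist scene;python3 - <<'E'
import cv2
a=cv2.imread("pics/scene6.png")[200:275,280:380]; cv2.imwrite("pics/sc6.png",cv2.resize(a,(800,600),interpolation=cv2.INTER_CUBIC))
E
```

```text
4.7833 rack [-0.1264 -0.0007  0.1683] tilt 44.69112061011978 F rack [-0.48  0.02  0.05] q [-0.41  0.35  1.7   0.76  1.4  -0.52] 0.003992960181411524
to hover mm [-0.9  2.  -2.8] site -z 10mm world [ 0.53  3.71 -9.27] orient err [ 0.06433018  0.01342211 -0.03331397]
```

View pics/sc6.png

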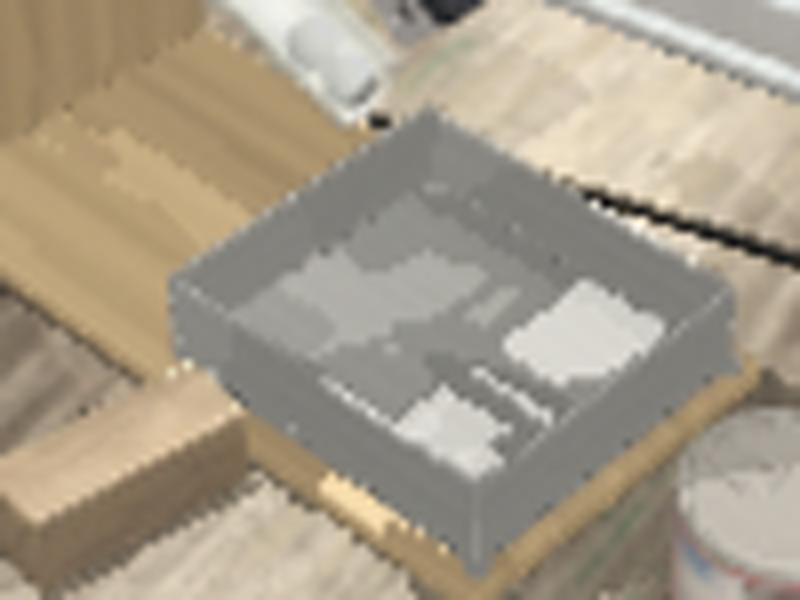

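The force stays near zero even though the TCP reads 12 mm below the assumed surface. I'll hold at the bottom and look.

Request:
{"api": "jog_arm", "payload": {"moves": [[[0.7,5.2,-13.0],[0,0,0],4],[[1.4,9.5,-24],[0,0,0],4],[[1.8,13.0,-32.5],[0,0,0],4],[[1.8,13.0,-32.5],[0,0,0],4]]}}

```text
time_s: 5.22
ee_pos: [0.524, 0.0443, 0.1321]
eef_rot: [-3.135, -0.781, 1.428]
force: [-0.5, 0.2, -0.4]
grip_width: 0.0039
```

```bash
python3 st.py 7 wrist scene top;python3 - <<'E'
import cv2
for k in (6,7):
    a=cv2.imread(f"pics/scene{k}.png")[160:235,280:380]; cv2.imwrite(f"pics/sc{k}.png",cv2.resize(a,(640,480),interpolation=cv2.INTER_CUBIC))
a=cv2.imread("pics/wrist7.png")[160:280,240:400]; cv2.imwrite("pics/w7c.png",cv2.resize(a,(800,600),interpolation=cv2.INTER_CUBIC))
E
```

```text
5.2167 rack [-0.1118  0.0013  0.1321] tilt 44.769419186688474 F rack [ 0.12  0.53 -0.37] q [-0.38  0.4   1.74  0.78  1.33 -0.56] 0.003916602625543846
to hover mm [ -1.  -12.7  33.4] site -z 10mm world [ 0.53  3.71 -9.27] orient err [ 0.0384281  -0.05838972 -0.04802257]
```

View pics/sc7.png

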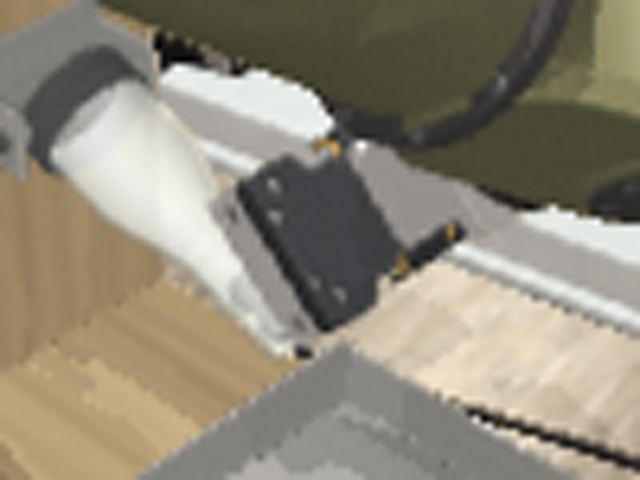

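View pics/sc6.png

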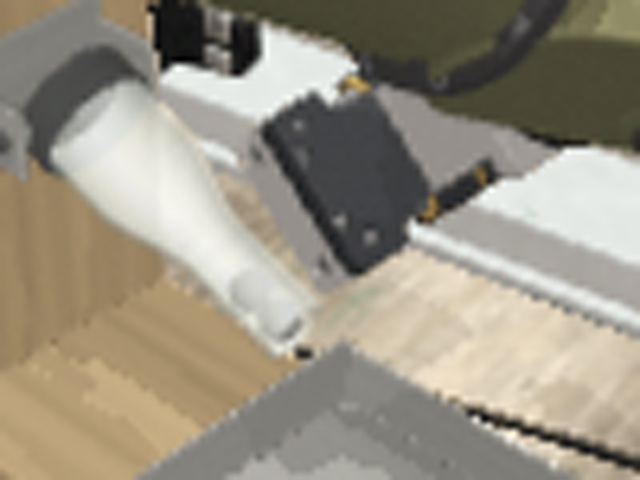

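View pics/w7c.png

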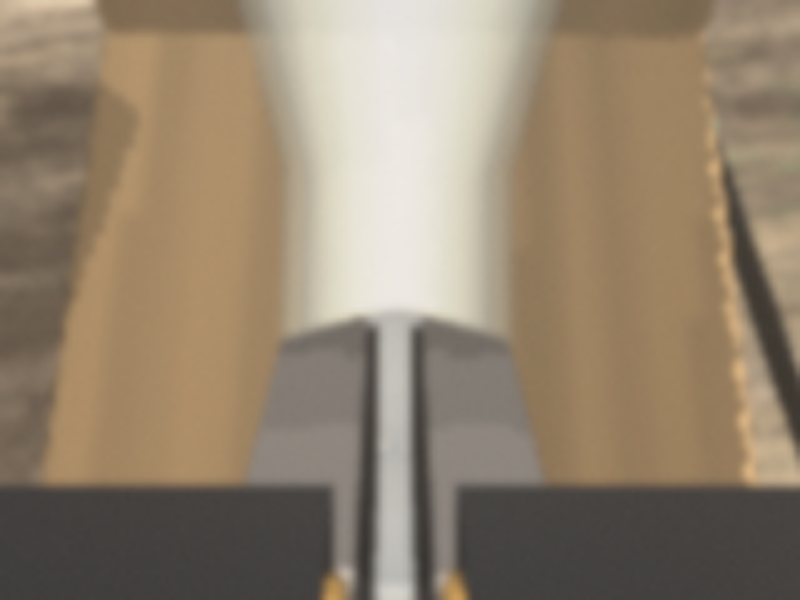

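Run:
```python
from h import *
f=200/np.tan(np.radians(68.58077194502191/2))
q=np.linalg.inv(HE)@np.array([0,0,0,1]);print('tip in wrist px',q[:2]/q[2]*f+[318.43,199.33], 'edge u=+-8', [ ((lambda q:q[:2]/q[2]*f+[318.43,199.33])(np.linalg.inv(HE)@np.array([u,v,0,1]))).round(1) for u in(-.008,.008) for v in (0,.02)])
for p in ([.524,.0443,.1321],):
    for n in('scene','top'): print(n,proj(n,p), (proj(n,p)-[280,160])*6.4)
for n in ('scene','top'): print(n, 'spot',proj(n,rk((-.115,0,.147))),'mouth',proj(n,rk((-.1456,0,.116))))
a=cv2.imread("pics/top7.png")[130:230,240:360]; cv2.imwrite("pics/tc7.png",cv2.resize(a,(720,600),interpolation=cv2.INTER_CUBIC))
```

```text
tip in wrist px [319.3058274  225.46505037] edge u=+-8 [array([319.3, 236. ]), array([347.1, 236. ]), array([319.3, 214.7]), array([347.6, 214.7])]
scene [317.41615583 203.02373321] [239.4633973  275.35189253]
top [301.9952393 185.2247386] [140.76953149 161.43832706]
scene spot [318.39482484 199.13138158] mouth [326.21499934 212.125603  ]
top spot [303.07997997 181.92492736] mouth [314.37427764 193.02938042]
```

View pics/tc7.png

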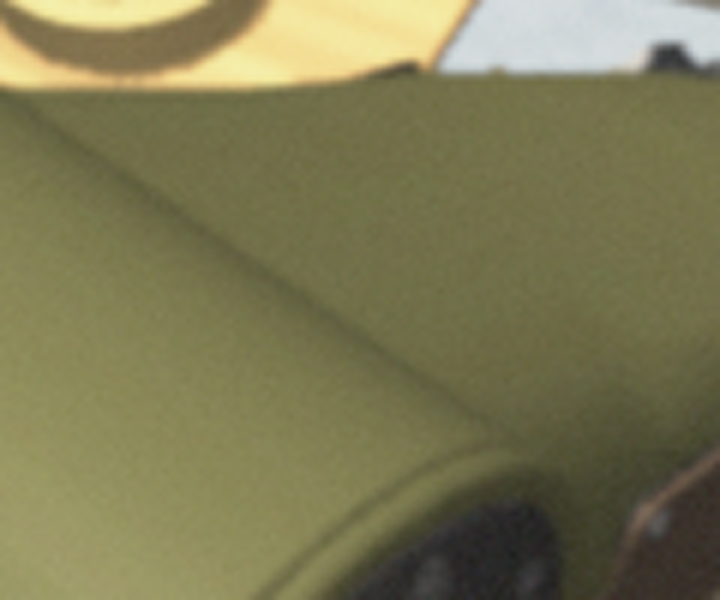

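```bash
cat >> h.py <<'E'
def tri(rs):
    A=sum(np.eye(3)-np.outer(d,d) for e,d in rs);b=sum((np.eye(3)-np.outer(d,d))@e for e,d in rs);X=np.linalg.solve(A,b)
    return X,[np.linalg.norm(np.cross(X-e,d)) for e,d in rs]
def wray(p,pos,rot):
    X=wplane(p,0,pos,rot);Rc=R.from_euler('xyz',rot).as_matrix();e=np.array(pos)+Rc@HE[:3,3];d=X-e;return e,d/np.linalg.norm(d)
E
python3 - <<'E'
from h import *
pos=[0.49271369,-0.14300919,0.449475];rot=[3.13772686,-0.5781026,1.43237357]
for w,s in (((321.2,183.2),(323.8,208.8)),((321.5,173.7),(319.8,205.3))):
    X,r=tri([ray('scene',s),wray(w,pos,rot)]);print(X.round(4),((X-T0)@RK).round(4),np.round(r,4))
# rotate through tool points: where do finger points appear in scene at hover & pressed
im=cv2.imread('pics/scene7.png');P=np.array([.524,.0443,.1321]);Rc=target(44.7,-1)
for u in (-.008,.008):
  for v in (-.018,.018):
    for w in (0,-.05,-.08):
      print(u,v,w,((proj('scene',P+Rc@[u,v,w])-[280,160])*6.4).round())
E
```

```text
[0.5222 0.0212 0.1227] [-0.1349 -0.0002  0.1227] [0.0008 0.0008]
[0.5257 0.0389 0.126 ] [-0.1169 -0.0011  0.126 ] [0.0016 0.0016]
-0.008 -0.018 0 [220. 308.]
-0.008 -0.018 -0.05 [276. 277.]
-0.008 -0.018 -0.08 [311. 257.]
-0.008 0.018 0 [276. 273.]
-0.008 0.018 -0.05 [333. 241.]
-0.008 0.018 -0.08 [369. 221.]
0.008 -0.018 0 [202. 278.]
0.008 -0.018 -0.05 [256. 245.]
0.008 -0.018 -0.08 [291. 225.]
0.008 0.018 0 [258. 243.]
0.008 0.018 -0.05 [314. 210.]
0.008 0.018 -0.08 [349. 189.]
```

Run:
```python
from h import *
L=[]
for k,pos,rot,y0,x0 in ((0,[.19507,.51393,.18437],[-3.1404,0,2.77882],90,50),(1,[0.49271369,-0.14300919,0.449475],[3.13772686,-0.5781026,1.43237357],30,350),(2,[.5074,-.0638,.2623],[-3.14,-.779,1.431],100,310)):
    Rc=R.from_euler('xyz',rot).as_matrix();P=np.array(pos)
    im=cv2.resize(cv2.imread(f'pics/scene{k}.png')[y0:y0+120,x0:x0+120],(400,400),interpolation=cv2.INTER_CUBIC);s=400/120
    for v,c in (((0,0,0),(0,0,255)),((0,0,-.019),(0,255,0)),((0,0,-.097),(255,0,0)),((0,.06,-.019),(0,255,255)),((0,-.06,-.019),(255,255,0))):
        q=(proj('scene',P+Rc@np.array(v))-[x0,y0])*s;cv2.circle(im,tuple(int(a) for a in q),3,c,-1)
    L.append(im[:, :266] if 0 else cv2.resize(im,(266,266)))
cv2.imwrite('pics/ov.png',np.hstack(L))
```

```text
(no output)
```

View pics/ov.png

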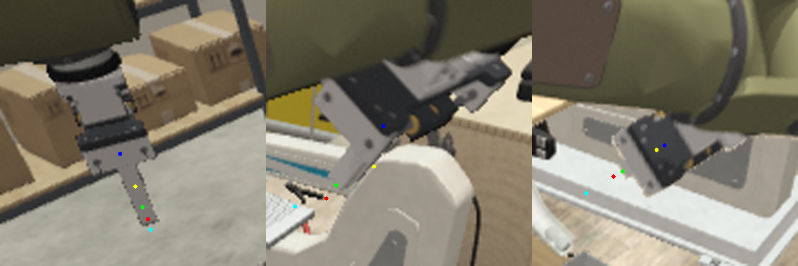

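Run:
```python
from h import *
f=200/np.tan(np.radians(68.58077194502191/2))
for w in (0,-.01,-.019):
  for u in (-.008,.008):
    q=np.linalg.inv(HE)@np.array([u,.01,w,1]);print(w,u,(q[:2]/q[2]*f+[318.43,199.33]).round(1))
for k in (1,2,7):
    print(k)
im=cv2.imread('pics/wrist1.png')[200:270,280:360];cv2.imwrite('pics/w1t.png',cv2.resize(im,(640,560),interpolation=cv2.INTER_CUBIC))
```

```text
0 -0.008 [333.2 236. ]
0 0.008 [333.5 214.7]
-0.01 -0.008 [333.9 241.3]
-0.01 0.008 [334.2 219. ]
-0.019 -0.008 [334.6 246.4]
-0.019 0.008 [334.9 223.3]
1
2
7
```

View pics/w1t.png

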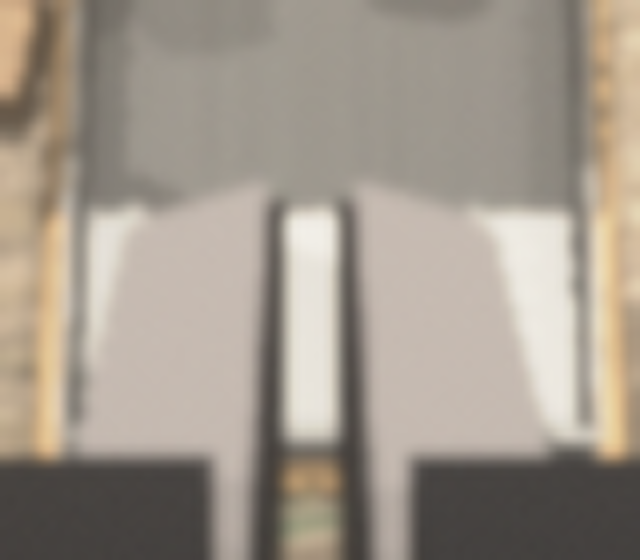

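The fingers really end about 18 mm short of the stated TCP: their tips sit at row ~222 in the wrist view, against ~215 expected. So there has been no contact yet. I'll feel downward slowly.

Request:
{"api": "jog_arm", "payload": {"moves": [[[0.2,1.4,-3.5],[0,0,0],4],[[0.4,2.8,-7],[0,0,0],4],[[0.4,2.8,-7],[0,0,0],4]]}}

```text
time_s: 5.62
ee_pos: [0.5256, 0.0459, 0.1272]
eef_rot: [-3.141, -0.78, 1.431]
force: [1.5, -2.8, 3.1]
grip_width: 0.004
```

```bash
python3 st.py 8 wrist scene;python3 - <<'E'
import cv2,numpy as np
a=cv2.imread(f"pics/scene8.png")[160:235,280:380]; a=cv2.resize(a,(400,300),interpolation=cv2.INTER_CUBIC)
b=cv2.imread("pics/wrist8.png")[160:280,240:400]; b=cv2.resize(b,(400,300),interpolation=cv2.INTER_CUBIC);cv2.imwrite("pics/c8.png",np.hstack([a,b]))
E
```

```text
5.6167 rack [-1.100e-01 -1.000e-04  1.272e-01] tilt 44.712002544839585 F rack [-2.59 -1.84  3.05] q [-0.38  0.4   1.74  0.78  1.32 -0.57] 0.004007186278225482
to hover mm [ -2.6 -14.3  38.3] site -z 10mm world [ 0.53  3.71 -9.27] orient err [ 0.05655527 -0.01141902 -0.03268006]
```

View pics/c8.png

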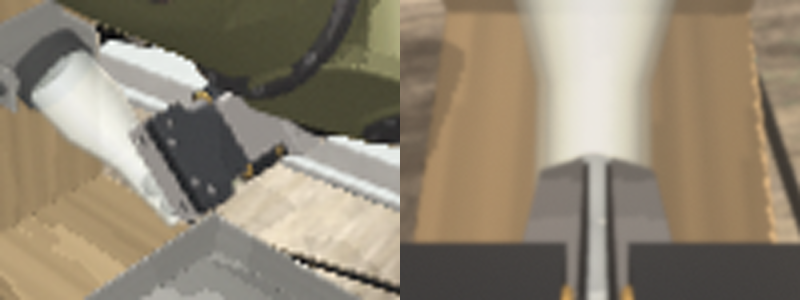

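Contact is confirmed at 3–4 N. I'll retract 14 mm and tap 19 mm down from there.

Request:
{"api": "jog_arm", "payload": {"moves": [[[-0.8,-5.2,13],[0,0,0],4],[[-0.8,-5.2,13],[0,0,0],4],[[0.3,1.9,-4.6],[0,0,0],4]]}}

```text
time_s: 5.97
ee_pos: [0.5272, 0.0467, 0.1253]
eef_rot: [3.135, -0.779, 1.435]
force: [1.1, -4.0, 1.9]
grip_width: 0.004
```

Request:
{"api": "jog_arm", "payload": {"moves": [[[-1.1,-7.1,17.6],[0,0,0],4],[[-1.6,-11,27],[0,0,0],4],[[-1.6,-11,27],[0,0,0],4]]}}

```text
time_s: 6.22
ee_pos: [0.5249, 0.0361, 0.1516]
eef_rot: [3.138, -0.78, 1.433]
force: [0.2, 0.5, 0.9]
grip_width: 0.0039
```

```bash
cat > v.py <<'E'
import cv2,numpy as np,sys
k=sys.argv[1]
a=cv2.imread(f"pics/scene{k}.png")[170:260,280:380]; a=cv2.resize(a,(400,360),interpolation=cv2.INTER_CUBIC)
b=cv2.imread(f"pics/wrist{k}.png")[130:274,240:400]; b=cv2.resize(b,(400,360),interpolation=cv2.INTER_CUBIC);cv2.imwrite(f"pics/c{k}.png",np.hstack([a,b]))
E
python3 st.py 9 wrist scene;python3 v.py 9
```

```text
6.2167 rack [-0.1198 -0.0007  0.1516] tilt 44.686377324380516 F rack [ 0.56 -0.16  0.91] q [-0.39  0.37  1.72  0.77  1.37 -0.54] 0.0039416206161431745
to hover mm [-1.9 -4.5 13.9] site -z 10mm world [ 0.53  3.71 -9.27] orient err [ 0.0657939   0.01692673 -0.0342435 ]
```

View pics/c9.png

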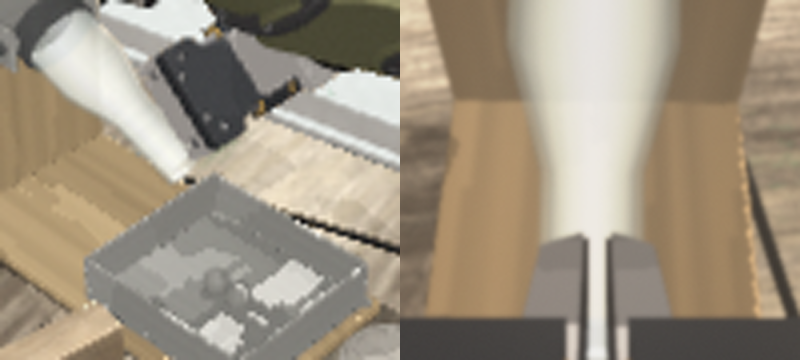

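One tap freed both: two balls now show in the tray at about (213,282) and (233,297) in the left crop, and the neck is empty. Backing out along the fingers to verify.

Request:
{"api": "jog_arm", "payload": {"moves": [[[-4,-24,24],[0,0,0],4],[[-8,-48,48],[0,0,0],4],[[-11,-73,74],[0,0,0],4],[[-14,-98,99],[0,0,0],4],[[-14,-118,120],[0,0,0],4]]}}

```text
time_s: 6.73
ee_pos: [0.5097, -0.0825, 0.2711]
eef_rot: [-3.141, -0.78, 1.431]
force: [-0.1, 1.8, 0.1]
grip_width: 0.0043
```

Request:
{"api": "jog_arm", "payload": {"moves": [[[0,-20,20],[0,0,0],4],[[0,-40,40],[0,0,0],4],[[0,-40,40],[0,0,0],4],[[0,-40,40],[0,0,0],4],[[0,-40,40],[0,0,0],4]]}}

```text
time_s: 7.15
ee_pos: [0.51, -0.1204, 0.3086]
eef_rot: [-3.138, -0.782, 1.429]
force: [-0.4, -0.9, 0.8]
grip_width: 0.0045
```

```bash
python3 st.py 10 wrist scene;sleep 0; python3 st.py 11 scene wrist
python3 - <<'E'
import cv2,numpy as np
a=cv2.imread("pics/scene10.png");b=cv2.imread("pics/scene11.png");z=cv2.imread("pics/scene0.png")
c=lambda i:cv2.resize(i[190:290,270:400],(390,300),interpolation=cv2.INTER_CUBIC)
w=cv2.resize(cv2.imread("pics/wrist11.png")[60:260,190:450],(390,300))
d=cv2.imread("pics/wrist2.png")[60:260,190:450]
cv2.imwrite("pics/fin.png",np.vstack([np.hstack([c(z),c(b)]),np.hstack([cv2.resize(d,(390,300)),w])]))
D=np.abs(a.astype(int)-b).max(2)[190:270,280:380];print('motion px',(D>30).sum())
E
```

```text
7.15 rack [-0.2768 -0.0083  0.3086] tilt 44.77775424178172 F rack [-0.96  0.3   0.77] q [-0.65  0.34  1.37  0.68  1.81 -0.48] 0.004547605367218791
to hover mm [  13.   152.  -143.1] site -z 10mm world [ 0.53  3.71 -9.27] orient err [ 0.04034307 -0.03228424 -0.04135575]
7.25 rack [-0.2766 -0.0082  0.3087] tilt 44.78128137688641 F rack [0.46 0.62 0.17] q [-0.65  0.34  1.37  0.68  1.82 -0.48] 0.0040997050665644574
to hover mm [  13.   151.8 -143.2] site -z 10mm world [ 0.53  3.71 -9.27] orient err [ 0.03943855 -0.03373373 -0.04943252]
motion px 0
```

View pics/fin.png

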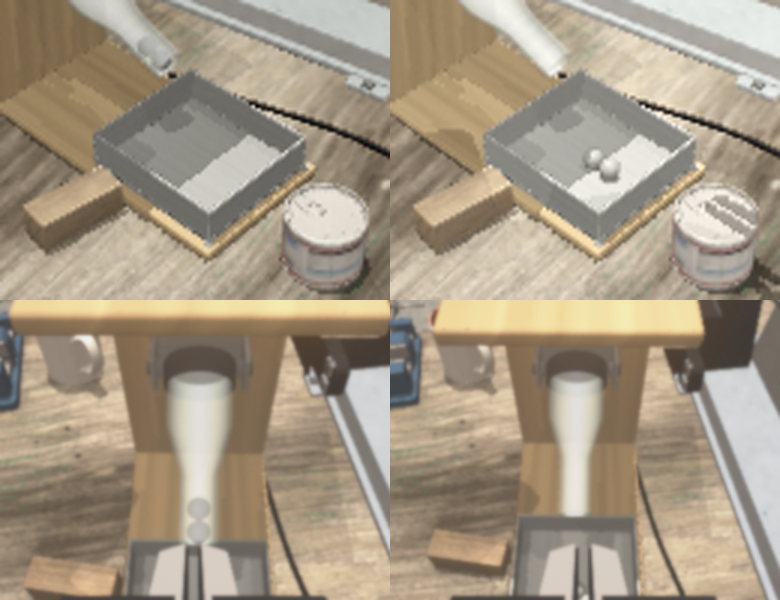

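Both balls lie still in the tray at (594,158) and (610,170). The neck is empty, the bottle is back at its starting outline, and the tin and block have not moved. Handing in.

```bash
python3 -c "
from station import ctrl
print(ctrl.hand_in())"
```

```text
the job is handed in; nothing more can be done
None
```

Both balls are in the tray and the job is handed in; the interface gave no verdict. I reached in under the roof at about 45 degrees with the jaws almost closed. One slow press and then one quick tap on the neck freed the balls, after which I backed out at 7.2 s.

**First attempts missed:** My first three taps and a held probe met nothing. The fingers actually end about 18 mm short of the stated TCP, which I saw in the wrist picture and in the near-zero force. I then felt down slowly until I read 3–4 N. The effective tap read about 4.5 N at the bottom; I did not see its peak force.

**Last checks:** The final pictures show two balls in the tray, with no movement between two frames 0.05 s apart. The neck is empty, the bottle is back at its starting outline, the tin and block are where they were, and the gripper is clear of everything. I judged the bottle's rest angle and the bystanders' positions by eye rather than measuring them.

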